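# Deal spice jars onto two serving trays

### The job

First stand the fallen spice jar up on the worktop and let go of it. Then, beginning with that jar, deal all four jars onto the two trays in turn, one at a time: blue, yellow, blue, yellow, until two jars stand upright inside each tray. Set the jars down rather than dropping them, do not knock over standing jars, and leave the trays and everything else where they are.

Things in the scene. Friction and masses are not known exactly. Their poses are not given: they have to be found in the camera images.
- jar_fallen: a spice jar like the others: clear cylinder with a dark label and a black cap, 41 mm across, 105 mm tall overall, about 0.11 kg; the cap is the top 21 mm and as wide as the body. Origin: centre of its underside; z runs from the underside to the cap. This one lies on its side on the worktop at the start, its axis level at 20 mm height; it can roll.
- jar_1: a spice jar like the others: clear cylinder with a dark label and a black cap, 41 mm across, 105 mm tall overall, about 0.11 kg; the cap is the top 21 mm and as wide as the body. Origin: centre of its underside; z runs from the underside to the cap. Stands upright on the worktop at the start.
- jar_2: a spice jar like the others: clear cylinder with a dark label and a black cap, 41 mm across, 105 mm tall overall, about 0.11 kg; the cap is the top 21 mm and as wide as the body. Origin: centre of its underside; z runs from the underside to the cap. Stands upright on the worktop at the start.
- jar_3: a spice jar like the others: clear cylinder with a dark label and a black cap, 41 mm across, 105 mm tall overall, about 0.11 kg; the cap is the top 21 mm and as wide as the body. Origin: centre of its underside; z runs from the underside to the cap. Stands upright on the worktop at the start.
- blue_tray: blue oblong shallow tray, open on top, 188 mm long (its x), 108 mm wide (its y), a thin steel handle loop 19 mm out from each end; walls 4 mm thick, rim 31 mm above the worktop, dark mat inside 5.5 mm above it. Inside 180 x 100 mm: two jars stand well 42 mm either side of the centre along x. Loose, 0.9 kg. Origin: centre of its underside, z up.
- yellow_tray: yellow oblong shallow tray, open on top, 188 mm long (its x), 108 mm wide (its y), a thin steel handle loop 19 mm out from each end; walls 4 mm thick, rim 31 mm above the worktop, dark mat inside 5.5 mm above it. Inside 180 x 100 mm: two jars stand well 42 mm either side of the centre along x. Loose, 0.9 kg. Origin: centre of its underside, z up.
- ramekin_a: white ramekin with a pale dip, 67 mm wide, 42 mm tall; a bystander, to be left alone. Origin: centre of its underside.
- ramekin_b: white ramekin with a red dip, 67 mm wide, 42 mm tall; a bystander, to be left alone. Origin: centre of its underside.
- cup: lidded plastic cup with pale contents, 72 mm wide, 70 mm tall; a bystander, to be left alone. Origin: centre of its underside.
- tape: roll of tan tape lying flat, 103 mm wide, 25 mm tall; a bystander, to be left alone. Origin: centre of its underside.
- sauce: small squeeze bottle with a white cap, dark red below, 62 mm wide, 165 mm tall; a bystander, to be left alone. Origin: centre of its underside.
- can: tall red can, 73 mm wide, 234 mm tall; a bystander, to be left alone. Origin: centre of its underside.
Not all that is in view belongs to the job. Leave any purple look-alike of the jar_3 alone.

How it is judged (in metres and radians):
On the way, in this order (a step that is already met when the one before it is completed fails the run):
1. the fallen jar stands upright on the worktop, all jars upright, let go and at rest (height (world z) of jar_fallen below 0.004 m and angle between each of jar_fallen, jar_1, jar_2, jar_3's own z axis and vertical below 0.12 rad and contact force between the fingers and jar_fallen below 0.05 N and linear speed of each of jar_fallen, jar_1, jar_2, jar_3 below 0.03 m/s and contact force between the fingers and jar_1 below 0.05 N and contact force between the fingers and jar_2 below 0.05 N and contact force between the fingers and jar_3 below 0.05 N), for 0.2 s.
2. first jar dealt: that jar stands in the blue tray, all jars upright, let go and at rest (x of jar_fallen in the frame of blue_tray between -0.08 and 0.08 m and y of jar_fallen in the frame of blue_tray between -0.042 and 0.042 m and z of jar_fallen in the frame of blue_tray below 0.012 m and angle between each of jar_fallen, jar_1, jar_2, jar_3's own z axis and vertical below 0.12 rad and contact force between the fingers and jar_fallen below 0.05 N and linear speed of each of jar_fallen, jar_1, jar_2, jar_3 below 0.03 m/s and contact force between the fingers and jar_1 below 0.05 N and contact force between the fingers and jar_2 below 0.05 N and contact force between the fingers and jar_3 below 0.05 N), for 0.2 s.
3. second jar dealt: another stands in the yellow tray, all jars upright, let go and at rest (all of step 2 and ((x of jar_1 in the frame of yellow_tray between -0.08 and 0.08 m and y of jar_1 in the frame of yellow_tray between -0.042 and 0.042 m and z of jar_1 in the frame of yellow_tray below 0.012 m) or (x of jar_2 in the frame of yellow_tray between -0.08 and 0.08 m and y of jar_2 in the frame of yellow_tray between -0.042 and 0.042 m and z of jar_2 in the frame of yellow_tray below 0.012 m) or (x of jar_3 in the frame of yellow_tray between -0.08 and 0.08 m and y of jar_3 in the frame of yellow_tray between -0.042 and 0.042 m and z of jar_3 in the frame of yellow_tray below 0.012 m))), for 0.2 s.
4. third jar dealt: a second one stands in the blue tray, all jars upright, let go and at rest (all of step 3 and ((x of jar_1 in the frame of blue_tray between -0.08 and 0.08 m and y of jar_1 in the frame of blue_tray between -0.042 and 0.042 m and z of jar_1 in the frame of blue_tray below 0.012 m) or (x of jar_2 in the frame of blue_tray between -0.08 and 0.08 m and y of jar_2 in the frame of blue_tray between -0.042 and 0.042 m and z of jar_2 in the frame of blue_tray below 0.012 m) or (x of jar_3 in the frame of blue_tray between -0.08 and 0.08 m and y of jar_3 in the frame of blue_tray between -0.042 and 0.042 m and z of jar_3 in the frame of blue_tray below 0.012 m))), for 0.2 s.
5. fourth jar dealt: two stand in each tray, all jars upright, let go and at rest (all of step 2 and (((x of jar_1 in the frame of blue_tray between -0.08 and 0.08 m and y of jar_1 in the frame of blue_tray between -0.042 and 0.042 m and z of jar_1 in the frame of blue_tray below 0.012 m) and (x of jar_2 in the frame of yellow_tray between -0.08 and 0.08 m and y of jar_2 in the frame of yellow_tray between -0.042 and 0.042 m and z of jar_2 in the frame of yellow_tray below 0.012 m) and (x of jar_3 in the frame of yellow_tray between -0.08 and 0.08 m and y of jar_3 in the frame of yellow_tray between -0.042 and 0.042 m and z of jar_3 in the frame of yellow_tray below 0.012 m)) or ((x of jar_1 in the frame of yellow_tray between -0.08 and 0.08 m and y of jar_1 in the frame of yellow_tray between -0.042 and 0.042 m and z of jar_1 in the frame of yellow_tray below 0.012 m) and (x of jar_2 in the frame of blue_tray between -0.08 and 0.08 m and y of jar_2 in the frame of blue_tray between -0.042 and 0.042 m and z of jar_2 in the frame of blue_tray below 0.012 m) and (x of jar_3 in the frame of yellow_tray between -0.08 and 0.08 m and y of jar_3 in the frame of yellow_tray between -0.042 and 0.042 m and z of jar_3 in the frame of yellow_tray below 0.012 m)) or ((x of jar_1 in the frame of yellow_tray between -0.08 and 0.08 m and y of jar_1 in the frame of yellow_tray between -0.042 and 0.042 m and z of jar_1 in the frame of yellow_tray below 0.012 m) and (x of jar_2 in the frame of yellow_tray between -0.08 and 0.08 m and y of jar_2 in the frame of yellow_tray between -0.042 and 0.042 m and z of jar_2 in the frame of yellow_tray below 0.012 m) and (x of jar_3 in the frame of blue_tray between -0.08 and 0.08 m and y of jar_3 in the frame of blue_tray between -0.042 and 0.042 m and z of jar_3 in the frame of blue_tray below 0.012 m)))), for 0.2 s.
At the end, for the whole second after the job is handed in: Two jars stand in each tray, the one that had fallen in the blue: underside on the tray's mat (its origin less than 12 mm above the tray's underside), inside the walls, upright within 0.12 rad, let go and at rest (under 0.03 m/s); both trays flat (within 0.1 rad) (all of step 5 and angle between each of blue_tray, yellow_tray's own z axis and vertical below 0.1 rad); the robot touches nothing.
It fails at once if a bystander is moved by more than 30 mm (distance of any of ramekin_a, ramekin_b, cup, tape, sauce, can from where it was at the start of the episode above 0.03 m).
It fails at once if a tray is moved by more than 50 mm (distance of any of blue_tray, yellow_tray from where it was at the start of the episode above 0.05 m).
It fails at once if a jar that stood at the start is tipped over (angle between any of jar_1, jar_2, jar_3's own z axis and vertical above 1.1 rad).
It fails at once if a jar is dropped: moves faster than 0.7 m/s without being held (a fall of about 25 mm) ((contact force between the fingers and jar_fallen below 0.02 N and linear speed of jar_fallen above 0.7 m/s) or (contact force between the fingers and jar_1 below 0.02 N and linear speed of jar_1 above 0.7 m/s) or (contact force between the fingers and jar_2 below 0.02 N and linear speed of jar_2 above 0.7 m/s) or (contact force between the fingers and jar_3 below 0.02 N and linear speed of jar_3 above 0.7 m/s)).
It also fails if it takes over 72 s, if anything falls off the work surface, if the arm or the gripper's body presses on something with over 40 N, if the wrist force passes 120 N, or if a joint passes its speed limit or range.

### The arm

A 6-joint arm with a two-finger parallel gripper is mounted at the origin on a cart in front of the work surface, level with it; the furniture and walls round the work are solid. World frame = base frame: x ahead of the robot, y to its left, z up, the work surface at z = 0. Lengths are in m, angles in degrees, forces in N, time in s.
With the tool pointing down it reaches from about 0.4 to 0.825 m from the base axis. Payload 7 kg.
Tool frame: the origin (TCP) lies on the centre line of the jaws, within the pads' length; the fingertips stand 8 mm ahead of it and the grasp point (between the pads) lies 11 mm behind it; z points along the fingers, y is the line along which they close (so a half turn about z gives the same grasp; the last joint's range is limited). The gripper opens to 88 mm and grips with 3 to 60 N. Pads are 19 mm wide; open, the fingers measure 130 mm over their backs; the gripper's body (78 mm by 193 mm) begins 47 mm behind the grasp point.
Start: joints at [-55.972, 20.546, 0.682, 0, -70.136, -16.507], TCP at [0.203, -0.644, 0.235] pointing down, gripper open.
Joint ranges: [-176.03, 176.03], [-82.01, 121.73], [-58.28, 71.71], [-173.87, 95.51], [-174.79, -0.11], [-173.66, 173.66]. Speed limits (degrees/s): [136.94, 136.94, 172.46, 180, 180, 180].

### API

Orientations are given as [roll, pitch, yaw] about the fixed x, y, z axes, in that order (R = Rz(yaw) Ry(pitch) Rx(roll)).
In Python, from plant import r gives the robot as it stands.
- The arm moves only by the tool carry_out, never from a script. Its argument "targets" is a list of rows, each a list of 6 numbers: the shift along the tool's x, y, z scaled (see below), then the turn, a rotation vector about the tool's x, y, z scaled (see below). A call has 1 to 5 rows; each row shifts and turns the commanded pose from where the row before left it, along the tool's axes as they then stand; what a row does not reach is not made up. The controller multiplies each number of a shift by 0.5 m and each number of a turn by 60 degrees. A row lasts 1/8 s, in which the tool goes at most 62.5 mm and 10.7 degrees, less where a joint would pass 70% of its speed; a pose out of reach is approached as far as the arm can. A call with a number of a shift or a turn outside -1 to 1 is refused whole. A call with a gripper value outside its range is refused whole. "hand" is the opening, from 0 (shut) to 1 (fully open), set as the call begins (left out, the last holds). The fingers move at their own pace and stop on an object; "squeeze" is the grip in N (left out, the last holds). Time passes only in rows, so rows that do not move let the fingers close. It gives the time, the measured TCP pose, the force, the opening and the grip force at its end, in the units of the state.
- r.get_state(): the state, without advancing time (a new reading comes with each control period).
- r.capture(name): name is "side" or "top" or "wrist"; returns the picture (480x640x3 uint8, red, green, blue); there is no depth.
- r.camera_info(name): a dict with "K" (3x3 intrinsics, pixels), "eye" and "attitude" of the camera in the world. Camera axes: x right, y down, z forward; pixel columns grow to the right and rows downward; lengths in m; the calibration is good to about 2 mm. A picture is of the moment at which its call begins: read the wrist's pose just before it. camera_info takes no time and is no camera call; for the wrist camera it gives the pose at the moment of the call.
- r.close_job(): hands the job in; it is judged then, once.
The state is a dict: "time_s": time; "joints": joint angles; "qd": joint speeds; "joint_torque": joint torques, N m; "tcp_pos": TCP position; "eef_rot": TCP orientation; "contact_force": force on the tool from outside, world axes, zero at the start; "moment": the same for the moment, N m; "gripper_width": finger opening in m; "gripper_force": force on a finger pad.
Only numpy, scipy, OpenCV 4.12 (cv2) and the standard library are available. Lean on these libraries where they do the work, as an engineer would, in place of code of your own. Each camera call takes 0.05 s, during which the arm holds its last target. There are 200 camera calls.

## Working session

There is one attempt and no reset: what is moved stays moved. The work goes in short steps, Python scripts to look and compute and a tool call to move; the robot and the scene stay as the last step left them, time stands still between calls to the robot, and variables do not carry over. Pictures are saved under pics/ and viewed, at most 12 in all, crops included, and the job is handed in when it is done.

Besides the shell and the picture viewer there is one more tool, called as a command line: name --pt "numbers of a row" for each row, then --argument value for the rest. carry_out: Moves the arm, as the interface text tells. Its arguments: {"type":"object","properties":{"targets":{"type":"array","items":{"type":"array","items":{"type":"number","minimum":-1,"maximum":1}}},"hand":{"type":"number"},"squeeze":{"type":"number"}},"required":["targets"]}

```bash
ls; mkdir -p pics; python3 - <<'E'
from plant import r
import cv2
for n in ("top","side"):
    cv2.imwrite(f"pics/{n}0.png", r.capture(n)[:,:,::-1]); 
    i=r.camera_info(n); print(n,i)
s=r.get_state(); print(s["time_s"],s["tcp_pos"],s["eef_rot"])
E
```

```text
pics
top {'K': array([[560.34957504,   0.        , 320.00993736],
       [  0.        , 560.34957504, 233.03324699],
       [  0.        ,   0.        ,   1.        ]]), 'eye': array([ 0.4664139 , -0.01333238,  1.35327382]), 'attitude': array([-175.95022723,    0.43978614,  -88.981235  ])}
side {'K': array([[543.3598423 ,   0.        , 324.58637727],
       [  0.        , 543.3598423 , 246.47190273],
       [  0.        ,   0.        ,   1.        ]]), 'eye': array([0.00375939, 0.94996821, 0.90083341]), 'attitude': array([-128.31629297,    1.24704254, -149.42357494])}
0.1 [ 0.20306317 -0.64328593  0.2337159 ] [ 1.79915339e+02 -9.45037051e-03 -1.62483207e+02]
```

View pics/top0.png

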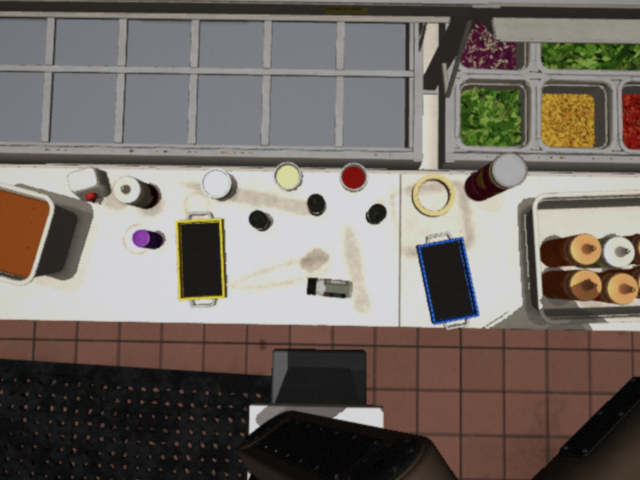

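View pics/side0.png

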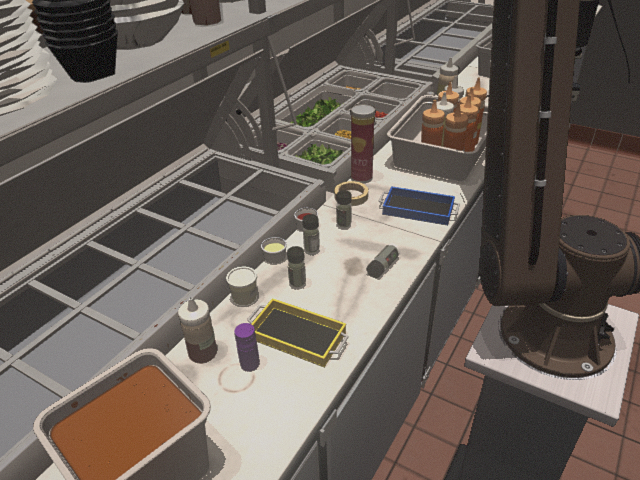

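The top view shows the standing caps near (260,220), (316,204) and (376,213), with the fallen jar from about (307,287) to (351,289). The yellow tray is near (202,258) and the blue near (448,280). I'll enlarge the jars and measure.

```bash
cat > h.py <<'E'
from plant import r
import numpy as np, cv2
from scipy.spatial.transform import Rotation as R
E=lambda a: R.from_euler('xyz',a,degrees=True)
def ray(n,u,v,z):
    i=r.camera_info(n); d=E(i['attitude']).apply(np.linalg.inv(i['K'])@[u,v,1.]); e=np.array(i['eye'])
    return e+d*(z-e[2])/d[2]
def go(pos,rot,at=None,grasp=True):
    "tool-frame shift and turn in units, from measured (or given) pose to grasp point pos with rotation rot"
    s=r.get_state(); p,q=at or (np.array(s['tcp_pos']),E(s['eef_rot']))
    t=np.array(pos)+(rot.apply([0,0,.011]) if grasp else 0)
    print('shift',np.round(q.inv().apply(t-p)/.5,3),'turn',np.round((q.inv()*rot).as_rotvec(degrees=True)/60,3))
    return t,rot
E
python3 - <<'E'
from h import *
im=cv2.imread('pics/top0.png')
cv2.imwrite('pics/c1.png',cv2.resize(im[190:310,240:440],None,fx=4,fy=4,interpolation=cv2.INTER_CUBIC))
hsv=cv2.cvtColor(im,cv2.COLOR_BGR2HSV)
for n,lo,hi,x0,x1 in (('blue',(100,120,60),(125,255,255),405,490),('yellow',(22,120,80),(34,255,255),160,240)):
    m=cv2.inRange(hsv,lo,hi); m[:205]=0;m[330:]=0;m[:,:x0]=0;m[:,x1:]=0
    pts=cv2.findNonZero(m).reshape(-1,2)
    w=np.array([ray('top',u,v,.031)[:2] for u,v in pts],np.float32)
    print(n,len(pts),cv2.minAreaRect(w))
for u,v in ((260,220),(316,204),(376,213)): print(ray('top',u,v,.105))
for u,v in ((308,287),(351,289)): print(ray('top',u,v,.02))
E
```

```text
blue 895 ((0.453885018825531, -0.3023662865161896), (0.18847176432609558, 0.10963267087936401), 11.877212524414062)
yellow 795 ((0.4947904050350189, 0.27948078513145447), (0.1898619681596756, 0.11133980751037598), 4.1779584884643555)
[0.5815417  0.13267607 0.105     ]
[0.61969    0.00796698 0.105     ]
[ 0.60169346 -0.12663116  0.105     ]
[0.43194423 0.02475464 0.02      ]
[ 0.42906042 -0.07714795  0.02      ]
```

View pics/c1.png

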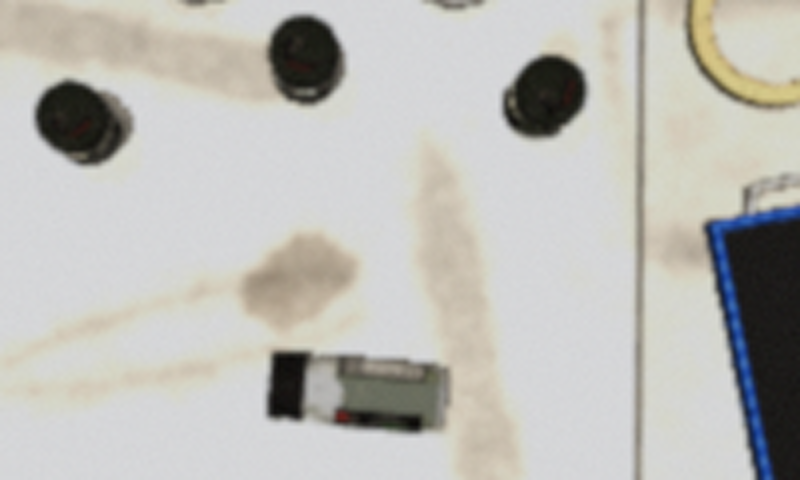

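The crop shows the fallen jar with its cap at left. Its cap end is at full-image pixel (307,286) and its base end at (352.2,289.5). Cap tops are at (258,219.5), (316.2,202.8) and (377.3,213). The tray sizes measured match the ones given.

```bash
cat >> h.py <<'E'
yawR=lambda y: E([180,0,y])
E
python3 - <<'E'
from h import *
for u,v in ((258,219.5),(316.2,202.8),(377.3,213)): print(ray('top',u,v,.105))
c=ray('top',307,286,.02);b=ray('top',352.2,289.5,.02); print(c,b,np.linalg.norm(c-b))
ang=np.degrees(np.arctan2(c[1]-b[1],c[0]-b[0])); m=(c+b)/2; d=(c-b)/np.linalg.norm(c-b)
g=m+d*.0245; print(ang,'grasp',g)
# can / sauce for clearance
print('can',ray('top',508,170,.234),ray('top',475,195,0),'sauce',ray('top',127,190,.165))
a=go([.40,-.10,.30],yawR(-162.5)); 
a=go([g[0],g[1],.16],yawR(ang-180),a)
q=yawR(ang-180)*R.from_euler('y',45,degrees=True)
a=go([g[0],g[1],.16],q,a)
s=a; a=go(g+[0,0,.006],q,a)
E
```

```text
[0.5825891  0.13718584 0.105     ]
[0.62240416 0.0075681  0.105     ]
[ 0.60174275 -0.12953697  0.105     ]
[0.43426098 0.02717019 0.02      ] [ 0.42793329 -0.08000367  0.02      ] 0.10736049501733062
86.62110011846643 grasp [ 0.43254113 -0.00195933  0.02      ]
can [ 0.67922507 -0.37951651  0.234     ] [ 0.6610627  -0.37581686  0.        ] sauce [0.63568927 0.41255588 0.165     ]
shift [-0.703  0.918 -0.109] turn [ 0.001 -0.     0.   ]
shift [-0.121  0.167  0.28 ] turn [ 0.     0.    -1.152]
shift [ 0.016  0.    -0.006] turn [-0.    0.75  0.  ]
shift [-0.19 -0.    0.19] turn [0. 0. 0.]
```

carry_out --pt "-0.07 0.092 -0.011 0 0 0" --pt "-0.07 0.092 -0.011 0 0 0" --pt "-0.07 0.092 -0.011 0 0 0" --pt "-0.07 0.092 -0.011 0 0 0" --pt "-0.07 0.092 -0.011 0 0 0" --hand 1 --squeeze 15

```text
time_s: 0.72
tcp_pos: [0.301, -0.3699, 0.262]
eef_rot: [180.0, 0.0, -162.5]
contact_force: [1.3, 0.6, 1.2]
gripper_width: 0.0877
gripper_force: 0.0
```

carry_out --pt "-0.07 0.092 -0.011 0 0 0" --pt "-0.07 0.092 -0.011 0 0 0" --pt "-0.07 0.092 -0.011 0 0 0" --pt "-0.07 0.092 -0.011 0 0 0" --pt "-0.07 0.092 -0.011 0 0 0"

```text
time_s: 1.35
tcp_pos: [0.3985, -0.0978, 0.2899]
eef_rot: [180.0, 0.0, -162.5]
contact_force: [2.9, 0.7, 0.4]
gripper_width: 0.0877
gripper_force: 0.0
```

carry_out --pt "0 0 0 0 0 -0.165" --pt "0 0 0 0 0 -0.165" --pt "0 0 0 0 0 -0.165" --pt "0 0 0 0 0 -0.165" --pt "0 0 0 0 0 -0.165"

```text
time_s: 1.98
tcp_pos: [0.3982, -0.0996, 0.2893]
eef_rot: [180.0, -0.0, -112.6]
contact_force: [-0.5, 0.0, 1.1]
gripper_width: 0.0877
gripper_force: 0.0
```

carry_out --pt "0 0 0 0 0 -0.165" --pt "0 0 0 0 0 -0.162" --pt "0 0 0 0 0 0"

```text
time_s: 2.35
tcp_pos: [0.3983, -0.0996, 0.2894]
eef_rot: [180.0, 0.0, -93.4]
contact_force: [0.5, 0.4, 0.5]
gripper_width: 0.0875
gripper_force: 0.0
```

carry_out --pt "0 0 0 0 0.15 0" --pt "0 0 0 0 0.15 0" --pt "0 0 0 0 0.15 0" --pt "0 0 0 0 0.15 0" --pt "0 0 0 0 0.15 0"

```text
time_s: 2.98
tcp_pos: [0.3988, -0.0992, 0.2901]
eef_rot: [-179.6, -45.2, -93.8]
contact_force: [-0.6, 0.1, -0.7]
gripper_width: 0.0876
gripper_force: 0.0
```

```bash
python3 - <<'E'
from h import *
g=np.array([.4325,-.002,.026]); q=yawR(-93.4)*R.from_euler('y',45,degrees=True)
print(q.apply([0,0,1]))
a=go(g-q.apply([0,0,.14]),q); a=go(g,q,a)
E
```

```text
[-0.04193594 -0.70586215 -0.70710678]
shift [-0.514 -0.054 -0.027] turn [-0.003 -0.004 -0.004]
shift [0.   0.   0.28] turn [0. 0. 0.]
```

carry_out --pt "-0.103 -0.011 -0.005 0 0 0" --pt "-0.103 -0.011 -0.005 0 0 0" --pt "-0.103 -0.011 -0.005 0 0 0" --pt "-0.103 -0.011 -0.005 0 0 0" --pt "-0.102 -0.01 -0.007 0 0 0"

```text
time_s: 3.6
tcp_pos: [0.4368, 0.091, 0.116]
eef_rot: [-179.7, -45.0, -93.7]
contact_force: [0.3, 0.0, 0.7]
gripper_width: 0.0873
gripper_force: 0.0
```

```bash
python3 - <<'E'
from h import *
g=np.array([.4325,-.002,.026]); q=yawR(-93.4)*R.from_euler('y',45,degrees=True)
a=go(g,q)
im=r.capture('wrist')
cv2.imwrite('pics/w1.png',im[:,:,::-1])
E
```

```text
shift [ 0.004 -0.002  0.281] turn [-0.001 -0.    -0.004]
```

View pics/w1.png

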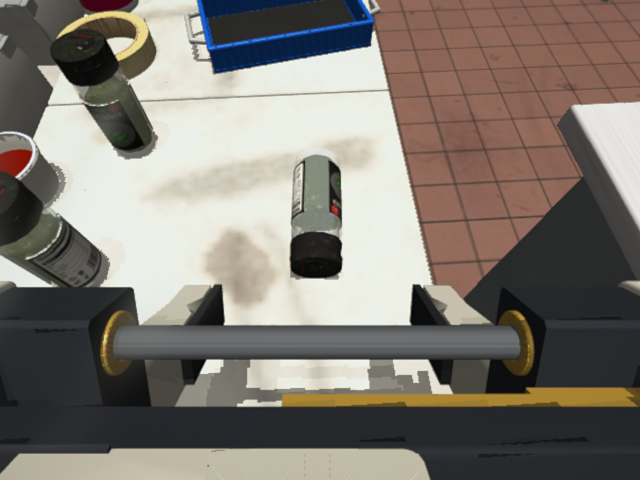

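The jar is centred between the fingers (jar axis at column about 317, finger gap centre about 318). I'll go in, grip and lift.

carry_out --pt "0.002 -0.001 0.08 0 0 -0.004" --pt "0.002 -0.001 0.08 0 0 0" --pt "0 0 0.06 0 0 0" --pt "0 0 0.04 0 0 0" --pt "0 0 0.021 0 0 0"

```text
time_s: 4.28
tcp_pos: [0.4314, -0.0119, 0.019]
eef_rot: [179.9, -45.1, -93.3]
contact_force: [-0.6, 0.4, 0.5]
gripper_width: 0.0876
gripper_force: 0.0
```

carry_out --pt "0 0 0 0 0 0" --pt "0 0 0 0 0 0" --pt "0 0 0 0 0 0" --pt "0 0 0 0 0 0" --hand 0 --squeeze 15

```text
time_s: 4.78
tcp_pos: [0.432, -0.0104, 0.0197]
eef_rot: [179.8, -45.0, -93.0]
contact_force: [0.4, -0.3, 1.0]
gripper_width: 0.0534
gripper_force: 0.0
```

carry_out --pt "0 0 0 0 0 0" --pt "0 0 0 0 0 0" --pt "0 0 0 0 0 0" --pt "0 0 0 0 0 0"

```text
time_s: 5.28
tcp_pos: [0.4318, -0.0108, 0.0195]
eef_rot: [179.8, -45.0, -93.0]
contact_force: [-0.8, 2.3, 2.3]
gripper_width: 0.0403
gripper_force: 14.9
```

carry_out --pt "0.02 0 -0.02 0 0 0" --pt "0.04 0 -0.04 0 0 0" --pt "0.07 0 -0.07 0 0 0" --pt "0.07 0 -0.07 0 0 0" --squeeze 25

```text
time_s: 5.78
tcp_pos: [0.4315, -0.0112, 0.1628]
eef_rot: [179.7, -45.0, -93.0]
contact_force: [1.1, 0.5, -1.1]
gripper_width: 0.0401
gripper_force: 24.9
```

carry_out --pt "0 0 0 0 -0.15 0" --pt "0 0 0 0 -0.15 0" --pt "0 0 0 0 -0.15 0" --pt "0 0 0 0 -0.15 0" --pt "0 0 0 0 -0.15 0"

```text
time_s: 6.4
tcp_pos: [0.4315, -0.0105, 0.1621]
eef_rot: [180.0, 0.4, -93.1]
contact_force: [-0.6, -1.5, -1.3]
gripper_width: 0.0402
gripper_force: 24.9
```

carry_out --pt "0 0 0 0 -0.15 0" --pt "0 0 0 0 -0.15 0" --pt "0 0 0 0 -0.15 0" --pt "0 0 0 0 -0.15 0" --pt "0 0 0 0 -0.15 0"

```text
time_s: 7.02
tcp_pos: [0.4329, -0.011, 0.1628]
eef_rot: [-179.8, 45.3, -93.0]
contact_force: [-0.7, -0.4, -1.9]
gripper_width: 0.0404
gripper_force: 24.9
```

```bash
python3 - <<'E'
from h import *
s=r.get_state(); print(s['tcp_pos'],s['eef_rot'])
cv2.imwrite('pics/w2.png',np.vstack([r.capture('wrist')[:,:,::-1][100:400],cv2.resize(r.capture('side')[190:310,300:556,::-1],(640,300))]))
E
```

```text
[ 0.43287593 -0.01098226  0.16279933] [-179.81896552   45.34673141  -93.04176806]
```

View pics/w2.png

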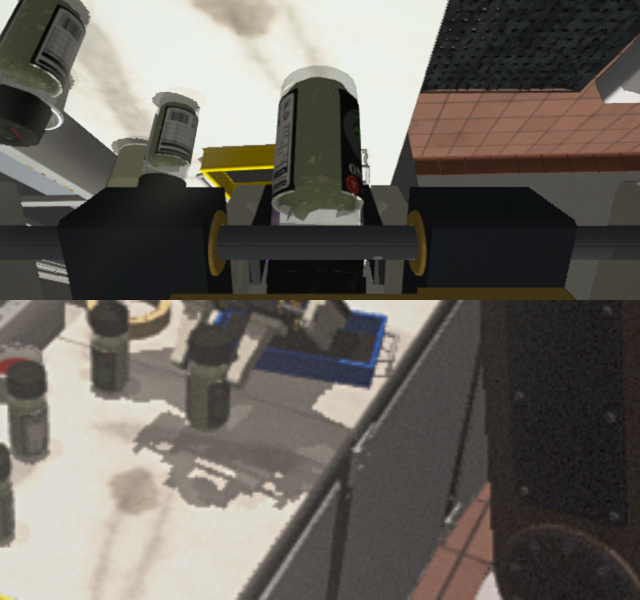

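The jar hangs upright in the gripper over clear worktop. I'll lower it.

carry_out --pt "0.04 0 0.04 0 0 0" --pt "0.04 0 0.04 0 0 0" --pt "0.03 0 0.03 0 0 0" --pt "0.014 0 0.014 0 0.005 0" --pt "0 0 0 0 0 0"

```text
time_s: 7.75
tcp_pos: [0.4318, -0.0106, 0.0732]
eef_rot: [179.7, 44.7, -93.3]
contact_force: [-0.2, -0.0, -0.7]
gripper_width: 0.0404
gripper_force: 24.9
```

carry_out --pt "0.003 0 0.003 0 0 0" --pt "0 0 0 0 0 0"

```text
time_s: 8.0
tcp_pos: [0.4322, -0.011, 0.0716]
eef_rot: [179.9, 44.7, -93.3]
contact_force: [0.4, -0.4, -1.6]
gripper_width: 0.0403
gripper_force: 24.9
```

carry_out --pt "0.003 0 0.003 0 0 0" --pt "0 0 0 0 0 0"

```text
time_s: 8.25
tcp_pos: [0.4319, -0.011, 0.069]
eef_rot: [179.8, 44.7, -93.4]
contact_force: [-0.5, -0.3, 0.1]
gripper_width: 0.04
gripper_force: 24.9
```

carry_out --pt "0.002 0 0.002 0 0 0" --pt "0 0 0 0 0 0"

```text
time_s: 8.5
tcp_pos: [0.4319, -0.0109, 0.0681]
eef_rot: [179.8, 44.7, -93.3]
contact_force: [0.3, -1.5, 5.1]
gripper_width: 0.0403
gripper_force: 24.9
```

It is down (5 N). Now open and back off along the tool.

carry_out --pt "0 0 0 0 0 0" --pt "0 0 0 0 0 0" --pt "0 0 0 0 0 0" --pt "0 0 0 0 0 0" --pt "0 0 0 0 0 0" --hand 1

```text
time_s: 9.12
tcp_pos: [0.4318, -0.0109, 0.0675]
eef_rot: [179.8, 44.7, -93.4]
contact_force: [0.5, 0.3, 0.3]
gripper_width: 0.084
gripper_force: 0.0
```

carry_out --pt "0 0 -0.03 0 0 0" --pt "0 0 -0.06 0 0 0" --pt "0 0 -0.1 0 0 0" --pt "0 0 -0.1 0 0 0" --pt "0 0 -0.1 0 0 0"

```text
time_s: 9.75
tcp_pos: [0.4241, -0.1498, 0.2082]
eef_rot: [179.8, 44.6, -93.3]
contact_force: [1.1, 0.5, 0.4]
gripper_width: 0.0876
gripper_force: 0.0
```

carry_out --pt "0 0 0 0 0.15 0" --pt "0 0 0 0 0.15 0" --pt "0 0 0 0 0.15 0" --pt "0 0 0 0 0.15 0" --pt "0 0 0 0 0.15 0"

```text
time_s: 10.38
tcp_pos: [0.4255, -0.1485, 0.2081]
eef_rot: [-179.9, -0.6, -93.2]
contact_force: [-1.0, -1.3, -0.7]
gripper_width: 0.0877
gripper_force: 0.0
```

```bash
python3 - <<'E'
from h import *
s=r.get_state(); print(s['time_s'],s['tcp_pos'],s['eef_rot'])
im=r.capture('top')[:,:,::-1]
cv2.imwrite('pics/t2.png',cv2.resize(im[170:330,240:440],None,fx=3.7,fy=3.7,interpolation=cv2.INTER_CUBIC))
a=go([.432,-.011,.16],yawR(-93.4)); go([.432,-.011,.08],yawR(-93.4),a)
E
```

```text
10.375 [ 0.42547467 -0.14846607  0.20814193] [-179.91536624   -0.57960881  -93.22970979]
shift [-0.274  0.002  0.113] turn [-0.002 -0.017  0.004]
shift [ 0.   -0.    0.16] turn [0. 0. 0.]
```

View pics/t2.png

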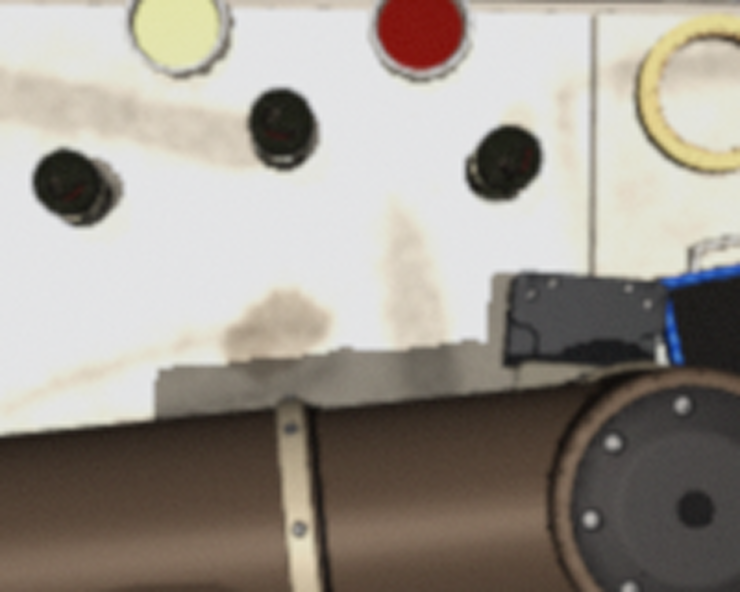

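The three standing jars are untouched; the stood-up jar is hidden under the arm. I'll plan the whole deal at one constant yaw of -168, closing across the trays.

```bash
python3 - <<'E'
from h import *
q=yawR(-168)
seq=dict(F=[.432,-.011],B2=[.4128,-.311],A=[.583,.137],Y1=[.5367,.2826],B=[.622,.0075],B1=[.495,-.2938],C=[.602,-.1295],Y2=[.453,.2764])
s=r.get_state(); p=(np.array(s['tcp_pos']),E(s['eef_rot']))
p=go(s['tcp_pos'],q,p,False)
for n in 'F B2 A Y1 B B1 C Y2'.split(): print(n,end=' '); p=go(seq[n]+[.20],q,p)
E
```

```text
shift [0. 0. 0.] turn [-0.013 -0.013  1.248]
F shift [-0.07   0.263  0.038] turn [0. 0. 0.]
B2 shift [ 0.162 -0.579 -0.   ] turn [0. 0. 0.]
A shift [-0.519  0.806  0.   ] turn [0. 0. 0.]
Y1 shift [0.03  0.304 0.   ] turn [0. 0. 0.]
B shift [-0.052 -0.574 -0.   ] turn [0. 0. 0.]
B1 shift [ 0.374 -0.537 -0.   ] turn [0. 0. 0.]
C shift [-0.278  0.277  0.   ] turn [0. 0. 0.]
Y2 shift [0.123 0.856 0.   ] turn [0. 0. 0.]
```

carry_out --pt "0 0 0 -0.013 0 0.156" --pt "0 0 0 0 -0.013 0.156" --pt "0 0 0 0 0 0.156" --pt "0 0 0 0 0 0.156" --pt "0 0 0 0 0 0.156" --hand 0.8

```text
time_s: 11.05
tcp_pos: [0.4245, -0.1485, 0.2069]
eef_rot: [179.1, -0.2, -140.4]
contact_force: [0.2, -0.2, 0.9]
gripper_width: 0.07
gripper_force: 0.0
```

carry_out --pt "0 0 0 0 0 0.156" --pt "0 0 0 0 0 0.156" --pt "0 0 0 0 0 0.156" --pt "-0.035 0.08 0.013 0 0 0" --pt "-0.035 0.08 0.013 0 0 0"

```text
time_s: 11.68
tcp_pos: [0.4424, -0.0623, 0.1945]
eef_rot: [179.3, -0.5, -168.2]
contact_force: [0.6, 0.4, 1.0]
gripper_width: 0.0701
gripper_force: 0.0
```

carry_out --pt "0 0.08 0.012 0 0 0" --pt "0 0.023 0 0 0 0" --pt "0 0 0 0 0 0"

```text
time_s: 12.05
tcp_pos: [0.4316, -0.0118, 0.1891]
eef_rot: [179.3, -0.5, -168.0]
contact_force: [-0.2, 0.6, 0.6]
gripper_width: 0.0698
gripper_force: 0.0
```

```bash
python3 - <<'E'
from h import *
go([.432,-.011,.08],yawR(-168))
i=r.camera_info('wrist'); im=r.capture('wrist')[:,:,::-1].copy()
R_=E(i['attitude'])
for z in (.105,0):
    c=R_.inv().apply(np.array([.432,-.011,z])-i['eye']); uv=i['K']@(c/c[2]); print(z,uv)
    cv2.circle(im,(int(uv[0]),int(uv[1])),4,(0,0,255),-1)
cv2.imwrite('pics/w3.png',im)
E
```

```text
shift [-0.003 -0.002  0.24 ] turn [ 0.012 -0.009 -0.   ]
0.105 [317.79487095 254.44849334   1.        ]
0 [316.10201066 220.44805667   1.        ]
```

View pics/w3.png

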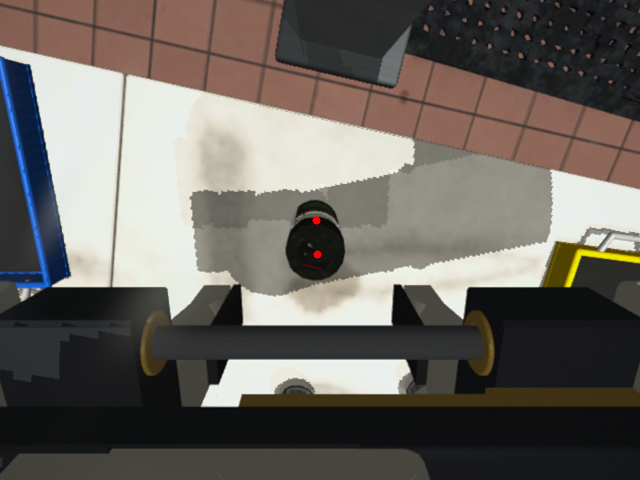

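The jar stands upright with its cap centre at about (316,250), within 3 mm of the prediction. Now pick it.

carry_out --pt "0 0 0.08 0.012 0 0" --pt "0 0 0.08 0 -0.009 0" --pt "0 0 0.05 0 0 0" --pt "0 0 0.03 0 0 0" --pt "0 0 0 0 0 0"

```text
time_s: 12.72
tcp_pos: [0.4301, -0.0129, 0.0677]
eef_rot: [-179.9, -0.2, -168.2]
contact_force: [0.4, 0.3, 0.2]
gripper_width: 0.0706
gripper_force: 0.0
```

carry_out --pt "0 0 0 0 0 0" --pt "0 0 0 0 0 0" --pt "0 0 0 0 0 0" --pt "0 0 0 0 0 0" --pt "0 0 0 0 0 0" --hand 0 --squeeze 20

```text
time_s: 13.35
tcp_pos: [0.4309, -0.0114, 0.0688]
eef_rot: [-180.0, -0.0, -168.1]
contact_force: [-0.6, 0.1, 4.4]
gripper_width: 0.0405
gripper_force: 20.0
```

carry_out --pt "0 0 0 0 0 0" --pt "0 0 -0.03 0 0 0" --pt "0 0 -0.05 0 0 0" --pt "0 0 -0.08 0 0 0" --pt "0 0 -0.08 0 0 0"

```text
time_s: 13.98
tcp_pos: [0.43, -0.0116, 0.1891]
eef_rot: [-180.0, -0.1, -168.1]
contact_force: [0.7, 0.7, -2.3]
gripper_width: 0.0405
gripper_force: 20.0
```

carry_out --pt "0.012 -0.04 0 0 0 0" --pt "0.026 -0.09 0 0 0 0" --pt "0.026 -0.09 0 0 0 0" --pt "0.026 -0.09 0 0 0 0" --pt "0.026 -0.09 0 0 0 0"

```text
time_s: 14.6
tcp_pos: [0.4146, -0.2205, 0.1882]
eef_rot: [180.0, -0.1, -168.1]
contact_force: [1.4, 0.3, -1.7]
gripper_width: 0.0406
gripper_force: 20.0
```

carry_out --pt "0.026 -0.09 0 0 0 0" --pt "0.018 -0.06 0 0 0 0" --pt "0.006 -0.029 0 0 0 0" --pt "0 0 0 0 0 0"

```text
time_s: 15.1
tcp_pos: [0.409, -0.3122, 0.188]
eef_rot: [180.0, -0.1, -168.2]
contact_force: [-0.6, 0.7, -0.3]
gripper_width: 0.0405
gripper_force: 20.0
```

carry_out --pt "0 0 0.06 0 0 0" --pt "0 0 0.06 0 0 0" --pt "0 0 0.06 0 0 0" --pt "0 0 0.04 0 0 0" --pt "0 0 0.004 0 0 0"

```text
time_s: 15.72
tcp_pos: [0.4084, -0.3107, 0.0754]
eef_rot: [179.9, -0.2, -168.0]
contact_force: [0.2, 0.2, -0.6]
gripper_width: 0.0405
gripper_force: 20.0
```

carry_out --pt "0 0 0.003 0 0 0" --pt "0 0 0 0 0 0"

```text
time_s: 15.98
tcp_pos: [0.4099, -0.3119, 0.076]
eef_rot: [-179.9, 0.0, -168.0]
contact_force: [0.7, 0.2, -0.4]
gripper_width: 0.0403
gripper_force: 20.0
```

carry_out --pt "0 0 0.003 0 0 0" --pt "0 0 0 0 0 0"

```text
time_s: 16.23
tcp_pos: [0.4097, -0.3122, 0.0743]
eef_rot: [-179.9, 0.0, -168.1]
contact_force: [0.5, 1.5, 4.2]
gripper_width: 0.0402
gripper_force: 20.0
```

carry_out --pt "0 0 0.002 0 0 0" --pt "0 0 0 0 0 0"

```text
time_s: 16.48
tcp_pos: [0.4099, -0.3126, 0.074]
eef_rot: [-179.9, 0.0, -168.0]
contact_force: [-2.3, 1.9, 11.9]
gripper_width: 0.0402
gripper_force: 20.0
```

carry_out --pt "0 0 0 0 0 0" --pt "0 0 0 0 0 0" --pt "0 0 0 0 0 0" --pt "0 0 0 0 0 0" --pt "0 0 0 0 0 0" --hand 0.8

```text
time_s: 17.1
tcp_pos: [0.4091, -0.312, 0.0725]
eef_rot: [-180.0, -0.1, -168.1]
contact_force: [0.3, 0.3, -0.7]
gripper_width: 0.0702
gripper_force: 0.0
```

carry_out --pt "0 0 -0.03 0 0 0" --pt "0 0 -0.06 0 0 0" --pt "0 0 -0.07 0 0 0" --pt "0 0 -0.07 0 0 0" --pt "0 0 0 0 0 0"

```text
time_s: 17.73
tcp_pos: [0.411, -0.3127, 0.1916]
eef_rot: [-179.8, 0.3, -168.0]
contact_force: [-0.6, -0.9, -0.8]
gripper_width: 0.0701
gripper_force: 0.0
```

```bash
python3 - <<'E'
from h import *
go([.583,.137,.2],yawR(-168))
def proj(n,P):
    i=r.camera_info(n); c=E(i['attitude']).inv().apply(np.array(P)-i['eye']); return (i['K']@(c/c[2]))[:2]
im=r.capture('wrist')[:,:,::-1]
cv2.imwrite('pics/w4.png',im); print(proj('wrist',[.41,-.312,.1105]))
E
```

```text
shift [-0.523  0.809  0.004] turn [-0.004  0.004 -0.001]
[318.91906074 254.58010029]
```

View pics/w4.png

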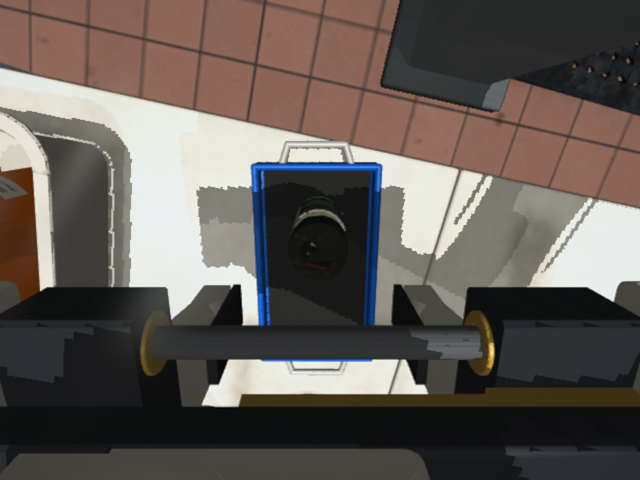

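The first jar stands centred in the blue tray (cap at about (318,245)). Next is jar A.

carry_out --pt "-0.058 0.09 0 0 0 0" --pt "-0.058 0.09 0 0 0 0" --pt "-0.058 0.09 0 0 0 0" --pt "-0.058 0.09 0 0 0 0" --pt "-0.058 0.09 0 0 0 0"

```text
time_s: 18.4
tcp_pos: [0.5045, -0.0602, 0.1871]
eef_rot: [-180.0, -0.1, -168.1]
contact_force: [0.8, -1.6, 0.4]
gripper_width: 0.0699
gripper_force: 0.0
```

carry_out --pt "-0.058 0.09 0 0 0 0" --pt "-0.058 0.09 0 0 0 0" --pt "-0.058 0.09 0 0 0 0" --pt "-0.058 0.09 0.004 -0.004 0.004 0" --pt "0 0 0 0 0 0"

```text
time_s: 19.02
tcp_pos: [0.5814, 0.1411, 0.1837]
eef_rot: [179.8, -0.4, -167.9]
contact_force: [-0.1, 0.0, -0.4]
gripper_width: 0.0704
gripper_force: 0.0
```

```bash
python3 - <<'E'
from h import *
go([.583,.137,.08],yawR(-168))
i=r.camera_info('wrist'); c=E(i['attitude']).inv().apply(np.array([.583,.137,.105])-i['eye']); u,v=(i['K']@(c/c[2]))[:2]; print(u,v)
im=r.capture('wrist'); g=im.max(2)
m=(g<50).astype(np.uint8); m[285:]=0
n,l,st,ce=cv2.connectedComponentsWithStats(m)
for k in range(1,n):
    if st[k,4]>600: print(st[k],ce[k])
E
```

```text
shift [-0.003 -0.01   0.229] turn [ 0.003 -0.007  0.002]
311.26700845926104 257.01566324058297
[  428    42   152   218 20674] [500.89537583 148.63925704]
[ 583  221   57   49 1253] [611.21069433 244.33359936]
[ 283  222   59   63 2970] [312.23636364 254.13838384]
[  78  239   74   46 2612] [115.62940276 264.08920368]
```

carry_out --pt "-0.003 -0.008 0.07 0 -0.007 0" --pt "0 0 0.07 0 0 0" --pt "0 0 0.05 0 0 0" --pt "0 0 0.038 0 0 0" --pt "0 0 0 0 0 0"

```text
time_s: 19.7
tcp_pos: [0.5816, 0.1334, 0.0697]
eef_rot: [179.8, -0.1, -168.1]
contact_force: [-0.1, -0.2, 0.1]
gripper_width: 0.0701
gripper_force: 0.0
```

carry_out --pt "0 0 0 0 0 0" --pt "0 0 0 0 0 0" --pt "0 0 0 0 0 0" --pt "0 0 0 0 0 0" --pt "0 0 0 0 0 0" --hand 0

```text
time_s: 20.32
tcp_pos: [0.5836, 0.1354, 0.0717]
eef_rot: [179.8, 0.2, -168.1]
contact_force: [-0.2, 0.5, 3.6]
gripper_width: 0.0406
gripper_force: 19.9
```

carry_out --pt "0 0 0 0 0 0" --pt "0 0 -0.03 0 0 0" --pt "0 0 -0.05 0 0 0" --pt "0 0 -0.08 0 0 0" --pt "0 0 -0.08 0 0 0"

```text
time_s: 20.95
tcp_pos: [0.5824, 0.1342, 0.1925]
eef_rot: [179.8, 0.1, -168.1]
contact_force: [0.2, 0.5, -1.3]
gripper_width: 0.0405
gripper_force: 19.9
```

```bash
python3 - <<'E'
from h import *
a=go([.5367,.2826,.2],yawR(-168)); go([.5367,.2826,.08],yawR(-168),a)
E
```

```text
shift [0.028 0.309 0.008] turn [ 0.003  0.001 -0.001]
shift [ 0.   -0.    0.24] turn [0. 0. 0.]
```

carry_out --pt "0.006 0.05 0 0 0 0" --pt "0.008 0.085 0 0 0 0" --pt "0.008 0.085 0 0 0 0" --pt "0.006 0.06 0 0 0 0" --pt "0 0.029 0 0 0 0"

```text
time_s: 21.58
tcp_pos: [0.5365, 0.284, 0.192]
eef_rot: [179.8, 0.1, -168.0]
contact_force: [-0.2, -0.3, -1.0]
gripper_width: 0.0409
gripper_force: 19.9
```

carry_out --pt "0 0 0.06 0 0 0" --pt "0 0 0.06 0 0 0" --pt "0 0 0.06 0 0 0" --pt "0 0 0.04 0 0 0" --pt "0 0 0.005 0 0 0"

```text
time_s: 22.2
tcp_pos: [0.5368, 0.2822, 0.0779]
eef_rot: [179.9, -0.0, -168.1]
contact_force: [0.5, -0.8, -0.9]
gripper_width: 0.041
gripper_force: 19.9
```

carry_out --pt "0 0 0.003 0 0 0" --pt "0 0 0 0 0 0"

```text
time_s: 22.45
tcp_pos: [0.538, 0.2836, 0.0787]
eef_rot: [179.7, 0.2, -168.1]
contact_force: [0.0, -0.4, -1.1]
gripper_width: 0.0401
gripper_force: 19.9
```

carry_out --pt "0 0 0.002 0 0 0" --pt "0 0 0 0 0 0"

```text
time_s: 22.7
tcp_pos: [0.5378, 0.2836, 0.0773]
eef_rot: [179.7, 0.2, -168.1]
contact_force: [0.2, -0.5, 0.3]
gripper_width: 0.0407
gripper_force: 19.9
```

carry_out --pt "0 0 0.002 0 0 0" --pt "0 0 0 0 0 0"

```text
time_s: 22.95
tcp_pos: [0.5383, 0.2843, 0.0769]
eef_rot: [179.7, 0.3, -168.0]
contact_force: [-1.7, 0.6, 5.5]
gripper_width: 0.0404
gripper_force: 19.9
```

carry_out --pt "0 0 0.001 0 0 0" --pt "0 0 0 0 0 0"

```text
time_s: 23.2
tcp_pos: [0.5384, 0.2845, 0.0768]
eef_rot: [179.7, 0.3, -168.0]
contact_force: [-1.8, 0.8, 7.5]
gripper_width: 0.0401
gripper_force: 20.0
```

carry_out --pt "0 0 0 0 0 0" --pt "0 0 0 0 0 0" --pt "0 0 0 0 0 0" --pt "0 0 0 0 0 0" --pt "0 0 0 0 0 0" --hand 0.8

```text
time_s: 23.82
tcp_pos: [0.5375, 0.2832, 0.0751]
eef_rot: [179.8, 0.1, -168.1]
contact_force: [0.5, 0.5, -0.6]
gripper_width: 0.07
gripper_force: 0.0
```

carry_out --pt "0 0 -0.03 0 0 0" --pt "0 0 -0.06 0 0 0" --pt "0 0 -0.07 0 0 0" --pt "0 0 -0.07 0 0 0" --pt "0 0 0 0 0 0"

```text
time_s: 24.45
tcp_pos: [0.539, 0.284, 0.1948]
eef_rot: [179.6, 0.5, -168.1]
contact_force: [-0.3, 0.5, -0.6]
gripper_width: 0.0702
gripper_force: 0.0
```

```bash
python3 - <<'E'
from h import *
go([.622,.0075,.2],yawR(-168))
i=r.camera_info('wrist'); c=E(i['attitude']).inv().apply(np.array([.538,.284,.1105])-i['eye']); print((i['K']@(c/c[2]))[:2])
im=r.capture('wrist'); cv2.imwrite('pics/w5.png',im[:,:,::-1])
E
```

```text
shift [-0.048 -0.575  0.008] turn [ 0.007  0.008 -0.001]
[317.74743178 250.18808916]
```

View pics/w5.png

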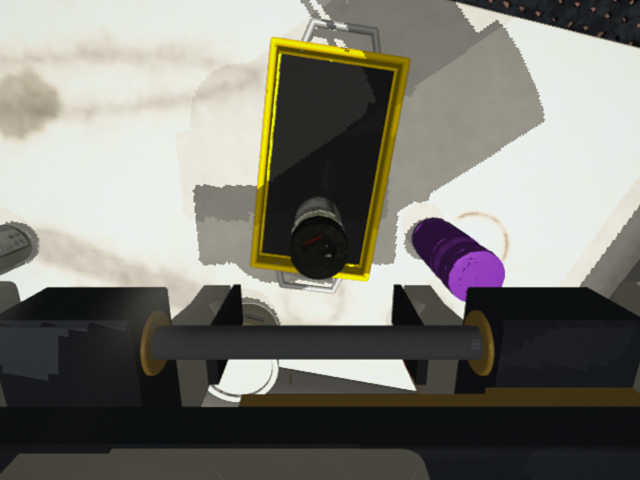

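The second jar stands in the far half of the yellow tray (cap at about (319,247)), and the purple look-alike is untouched. Next is jar B.

carry_out --pt "-0.007 -0.09 0 0.007 0 0" --pt "-0.007 -0.09 0 0 0.008 0" --pt "-0.007 -0.09 0 0 0 0" --pt "-0.007 -0.09 0 0 0 0" --pt "-0.007 -0.09 0 0 0 0"

```text
time_s: 25.12
tcp_pos: [0.6008, 0.0648, 0.1901]
eef_rot: [-179.8, -0.4, -168.1]
contact_force: [0.7, 0.8, -1.0]
gripper_width: 0.0699
gripper_force: 0.0
```

carry_out --pt "-0.007 -0.09 0.008 0 0 0" --pt "-0.006 -0.035 0 0 0 0" --pt "0 0 0 0 0 0"

```text
time_s: 25.5
tcp_pos: [0.6201, 0.0055, 0.1862]
eef_rot: [-179.8, -0.4, -168.2]
contact_force: [0.1, 0.1, -0.4]
gripper_width: 0.0702
gripper_force: 0.0
```

```bash
cat > chk.py <<'E'
from h import *
import sys
P=[float(a) for a in sys.argv[1:3]]
go(P+[.08],yawR(-168))
i=r.camera_info('wrist'); c=E(i['attitude']).inv().apply(np.array(P+[.105])-i['eye']); print((i['K']@(c/c[2]))[:2])
m=(r.capture('wrist').max(2)<50).astype(np.uint8); m[285:]=0
n,l,st,ce=cv2.connectedComponentsWithStats(m)
for k in range(1,n):
    if st[k,4]>600: print(st[k],ce[k])
E
python3 chk.py .622 .0075
```

```text
shift [-0.006  0.004  0.234] turn [-0.003 -0.007 -0.003]
[321.17676512 258.06945133]
[   0    0   25   50 1028] [ 9.96692607 26.43579767]
[ 594  107   46  137 2958] [623.24611224 194.50371873]
[  86  155   71   63 3081] [123.75202856 187.41123012]
[163 161  29  41 713] [178.21037868 178.30154278]
[ 292  224   58   61 2868] [320.69421199 255.10285914]
```

Prediction and view agree to within about 3 px, so descend and pick.

carry_out --pt "-0.004 0.003 0.07 0 -0.007 0" --pt "0 0 0.07 0 0 0" --pt "0 0 0.06 0 0 0" --pt "0 0 0.034 0 0 0" --pt "0 0 0 0 0 0"

```text
time_s: 26.18
tcp_pos: [0.6211, 0.0085, 0.0689]
eef_rot: [-179.8, -0.1, -168.0]
contact_force: [-0.3, -0.7, 0.5]
gripper_width: 0.0702
gripper_force: 0.0
```

carry_out --pt "0 0 0 0 0 0" --pt "0 0 0 0 0 0" --pt "0 0 0 0 0 0" --pt "0 0 0 0 0 0" --pt "0 0 0 0 0 0" --hand 0

```text
time_s: 26.8
tcp_pos: [0.6222, 0.008, 0.0704]
eef_rot: [-179.8, 0.1, -168.1]
contact_force: [-1.7, 0.3, 3.9]
gripper_width: 0.04
gripper_force: 20.0
```

carry_out --pt "0 0 0 0 0 0" --pt "0 0 -0.03 0 0 0" --pt "0 0 -0.05 0 0 0" --pt "0 0 -0.08 0 0 0" --pt "0 0 -0.08 0 0 0"

```text
time_s: 27.42
tcp_pos: [0.6212, 0.0082, 0.1913]
eef_rot: [-179.8, 0.0, -168.1]
contact_force: [0.2, 0.4, -1.6]
gripper_width: 0.04
gripper_force: 20.0
```

```bash
python3 - <<'E'
from h import *
go([.493,-.2938,.2],yawR(-168))
E
```

```text
shift [ 0.376 -0.538  0.006] turn [-0.003  0.    -0.001]
```

carry_out --pt "0.03 -0.042 0 0 0 0" --pt "0.06 -0.086 0 0 0 0" --pt "0.06 -0.086 0 0 0 0" --pt "0.06 -0.086 0 0 0 0" --pt "0.06 -0.086 0 0 0 0"

```text
time_s: 28.05
tcp_pos: [0.5275, -0.21, 0.1899]
eef_rot: [-179.8, 0.0, -168.1]
contact_force: [0.7, -0.1, -0.4]
gripper_width: 0.0402
gripper_force: 20.0
```

carry_out --pt "0.06 -0.086 0 0 0 0" --pt "0.034 -0.05 0 0 0 0" --pt "0.012 -0.016 0 0 0 0" --pt "0 0 0 0 0 0"

```text
time_s: 28.55
tcp_pos: [0.4925, -0.294, 0.1901]
eef_rot: [-179.8, 0.0, -168.2]
contact_force: [0.4, -0.1, -1.4]
gripper_width: 0.0403
gripper_force: 20.0
```

carry_out --pt "0 0 0.06 0 0 0" --pt "0 0 0.06 0 0 0" --pt "0 0 0.06 0 0 0" --pt "0 0 0.04 0 0 0" --pt "0 0 0.006 0 0 0"

```text
time_s: 29.18
tcp_pos: [0.4931, -0.2928, 0.0762]
eef_rot: [-179.9, -0.1, -168.0]
contact_force: [0.5, 0.1, -2.3]
gripper_width: 0.0405
gripper_force: 20.0
```

carry_out --pt "0 0 0.003 0 0 0" --pt "0 0 0 0 0 0"

```text
time_s: 29.42
tcp_pos: [0.4941, -0.2939, 0.0768]
eef_rot: [-179.8, 0.1, -168.0]
contact_force: [-0.1, -0.5, -1.6]
gripper_width: 0.0406
gripper_force: 20.0
```

carry_out --pt "0 0 0.002 0 0 0" --pt "0 0 0 0 0 0"

```text
time_s: 29.68
tcp_pos: [0.494, -0.2942, 0.0759]
eef_rot: [-179.8, 0.1, -168.1]
contact_force: [-0.3, 2.1, 4.1]
gripper_width: 0.0407
gripper_force: 20.0
```

carry_out --pt "0 0 0.001 0 0 0" --pt "0 0 0 0 0 0" --pt "0 0 0 0 0 0" --pt "0 0 0 0 0 0" --pt "0 0 0 0 0 0" --hand 0.8

```text
time_s: 30.3
tcp_pos: [0.4934, -0.2941, 0.0745]
eef_rot: [-179.8, 0.1, -168.1]
contact_force: [-0.4, 0.4, -0.4]
gripper_width: 0.07
gripper_force: 0.0
```

carry_out --pt "0 0 0 0 0 0" --pt "0 0 -0.03 0 0 0" --pt "0 0 -0.06 0 0 0" --pt "0 0 -0.07 0 0 0" --pt "0 0 -0.07 0 0 0"

```text
time_s: 30.92
tcp_pos: [0.4933, -0.2938, 0.1918]
eef_rot: [-179.8, 0.1, -168.1]
contact_force: [0.0, -0.1, -0.8]
gripper_width: 0.0701
gripper_force: 0.0
```

```bash
python3 - <<'E'
from h import *
go([.602,-.1295,.2],yawR(-168))
im=r.capture('wrist'); cv2.imwrite('pics/w6.png',im[:,:,::-1])
E
```

```text
shift [-0.281  0.277  0.005] turn [-0.004  0.002 -0.001]
```

View pics/w6.png

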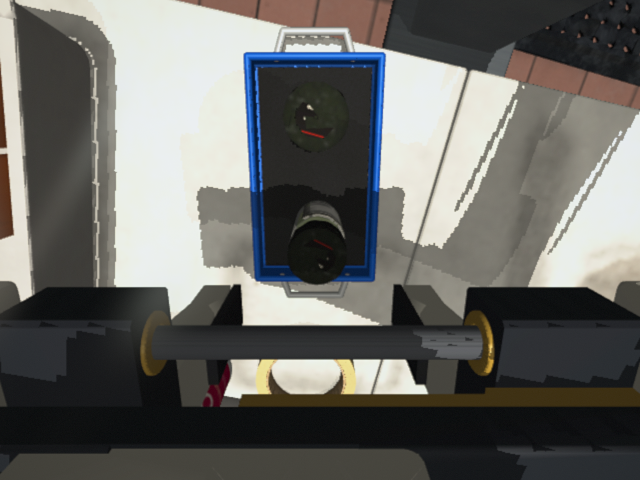

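Two jars stand upright in the blue tray (caps at about (316,115) and (317,250)). The last one is jar C.

carry_out --pt "-0.07 0.07 0 0 0 0" --pt "-0.07 0.07 0 0 0 0" --pt "-0.07 0.07 0.005 0 0 0" --pt "-0.071 0.067 0 0 0 0" --pt "0 0 0 0 0 0"

```text
time_s: 31.6
tcp_pos: [0.6039, -0.1266, 0.1873]
eef_rot: [-179.8, 0.1, -167.9]
contact_force: [0.4, -0.3, -0.2]
gripper_width: 0.07
gripper_force: 0.0
```

```bash
python3 chk.py .602 -.1295
```

```text
shift [ 0.005 -0.004  0.237] turn [-0.004  0.002  0.002]
[315.12887797 249.66585075]
[  22    0   95   57 4114] [73.05226057 24.23334954]
[  86    0  111  107 5921] [157.39739909  59.0192535 ]
[ 282  215   59   64 2933] [311.62870781 246.9686328 ]
```

carry_out --pt "0.004 -0.006 0.07 0 0 0" --pt "0 0 0.07 0 0 0" --pt "0 0 0.06 0 0 0" --pt "0 0 0.036 0 0 0" --pt "0 0 0 0 0 0"

```text
time_s: 32.28
tcp_pos: [0.5996, -0.1338, 0.0679]
eef_rot: [-179.8, -0.1, -168.1]
contact_force: [-0.2, -0.5, 0.3]
gripper_width: 0.0697
gripper_force: 0.0
```

carry_out --pt "0 0 0 0 0 0" --pt "0 0 0 0 0 0" --pt "0 0 0 0 0 0" --pt "0 0 0 0 0 0" --pt "0 0 0 0 0 0" --hand 0

```text
time_s: 32.9
tcp_pos: [0.6014, -0.1328, 0.0692]
eef_rot: [-179.8, 0.1, -168.1]
contact_force: [-0.4, 1.4, 3.9]
gripper_width: 0.0403
gripper_force: 19.9
```

carry_out --pt "0 0 0 0 0 0" --pt "0 0 -0.03 0 0 0" --pt "0 0 -0.06 0 0 0" --pt "0 0 -0.09 0 0 0" --pt "0 0 -0.1 0 0 0"

```text
time_s: 33.52
tcp_pos: [0.5999, -0.1324, 0.21]
eef_rot: [-179.8, -0.0, -168.1]
contact_force: [0.5, -0.2, -2.3]
gripper_width: 0.0405
gripper_force: 19.9
```

```bash
python3 - <<'E'
from h import *
go([.453,.2764,.22],yawR(-168))
E
```

```text
shift [ 0.119  0.861 -0.001] turn [-0.003 -0.    -0.001]
```

carry_out --pt "0.006 0.045 0 0 0 0" --pt "0.013 0.092 0 0 0 0" --pt "0.013 0.092 0 0 0 0" --pt "0.013 0.092 0 0 0 0" --pt "0.013 0.092 0 0 0 0"

```text
time_s: 34.15
tcp_pos: [0.5288, 0.0647, 0.2085]
eef_rot: [-179.8, 0.1, -168.1]
contact_force: [0.9, 1.2, -0.2]
gripper_width: 0.041
gripper_force: 19.9
```

carry_out --pt "0.013 0.092 0 0 0 0" --pt "0.013 0.092 0 0 0 0" --pt "0.013 0.092 0 0 0 0" --pt "0.013 0.092 0 0 0 0" --pt "0.009 0.06 0 0 0 0"

```text
time_s: 34.78
tcp_pos: [0.4546, 0.2683, 0.2078]
eef_rot: [-179.8, 0.1, -168.0]
contact_force: [-0.0, -0.3, -1.1]
gripper_width: 0.0405
gripper_force: 19.9
```

carry_out --pt "0 0.02 0 0 0 0" --pt "0 0 0 0 0 0"

```text
time_s: 35.02
tcp_pos: [0.4534, 0.2765, 0.2073]
eef_rot: [-179.8, 0.1, -168.0]
contact_force: [0.1, 0.6, -0.7]
gripper_width: 0.0408
gripper_force: 19.9
```

```bash
python3 - <<'E'
from h import *
go([.453,.2764,.0865],yawR(-168))
E
```

```text
shift [0.001 0.001 0.264] turn [-0.003  0.001 -0.   ]
```

carry_out --pt "0 0 0.07 0 0 0" --pt "0 0 0.07 0 0 0" --pt "0 0 0.07 0 0 0" --pt "0 0 0.045 0 0 0" --pt "0 0 0.009 0 0 0"

```text
time_s: 35.65
tcp_pos: [0.4538, 0.2744, 0.0744]
eef_rot: [-179.7, -0.0, -168.1]
contact_force: [-5.2, -0.9, 13.6]
gripper_width: 0.0403
gripper_force: 20.0
```

carry_out --pt "0 0 0.003 0 0 0" --pt "0 0 0 0 0 0"

```text
time_s: 35.9
tcp_pos: [0.4543, 0.276, 0.0745]
eef_rot: [-179.8, 0.1, -168.1]
contact_force: [0.1, 0.6, -0.8]
gripper_width: 0.0404
gripper_force: 20.0
```

carry_out --pt "0 0 0.002 0 0 0" --pt "0 0 0 0 0 0"

```text
time_s: 36.15
tcp_pos: [0.4544, 0.2762, 0.0743]
eef_rot: [-179.8, 0.2, -168.0]
contact_force: [-2.3, -2.0, 9.8]
gripper_width: 0.0403
gripper_force: 20.0
```

carry_out --pt "0 0 0 0 0 0" --pt "0 0 0 0 0 0" --pt "0 0 0 0 0 0" --pt "0 0 0 0 0 0" --pt "0 0 0 0 0 0" --hand 0.8

```text
time_s: 36.78
tcp_pos: [0.4538, 0.2761, 0.0725]
eef_rot: [-179.8, 0.1, -168.1]
contact_force: [0.1, 0.4, -0.2]
gripper_width: 0.0699
gripper_force: 0.0
```

carry_out --pt "0 0 0 0 0 0" --pt "0 0 -0.03 0 0 0" --pt "0 0 -0.06 0 0 0" --pt "0 0 -0.07 0 0 0" --pt "0 0 -0.08 0 0 0"

```text
time_s: 37.4
tcp_pos: [0.4534, 0.2762, 0.1946]
eef_rot: [-179.8, 0.1, -168.1]
contact_force: [1.3, 1.3, -0.7]
gripper_width: 0.0702
gripper_force: 0.0
```

carry_out --pt "0 0 -0.07 0 0 0" --pt "0 -0.08 -0.04 0 0 0" --pt "0 -0.08 0 0 0 0" --pt "0 -0.08 0 0 0 0" --pt "0 -0.08 0 0 0 0"

```text
time_s: 38.02
tcp_pos: [0.4866, 0.1188, 0.2496]
eef_rot: [-179.8, 0.2, -168.0]
contact_force: [0.7, 0.1, 0.2]
gripper_width: 0.0697
gripper_force: 0.0
```

carry_out --pt "0 0 0 0 0 0" --pt "0 0 0 0 0 0" --pt "0 0 0 0 0 0"

```text
time_s: 38.4
tcp_pos: [0.4865, 0.1208, 0.2485]
eef_rot: [-179.8, 0.1, -168.0]
contact_force: [-0.6, -0.1, 0.3]
gripper_width: 0.07
gripper_force: 0.0
```

```bash
python3 - <<'E'
from h import *
cv2.imwrite('pics/f.png',r.capture('side')[:,:,::-1])
E
```

```text
(no output)
```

View pics/f.png

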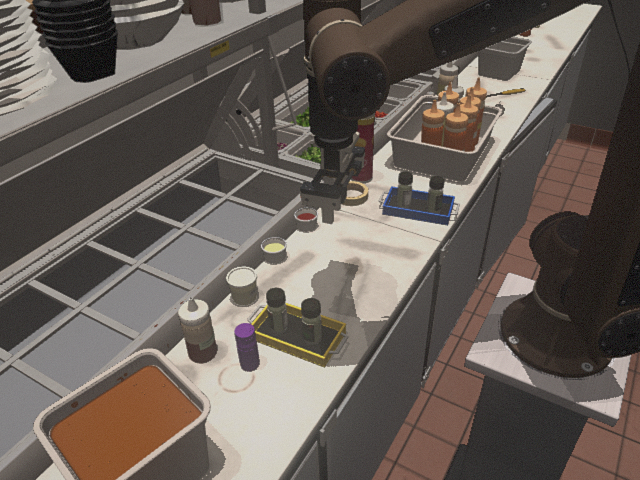

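The side view shows two upright jars in the yellow tray, at (277,310) and (311,320), and two in the blue tray, at (405,190) and (436,193). Everything else is in place and the arm is clear.

```bash
python3 -c "
from plant import r
print(r.close_job())"
```

```text
the job is handed in; nothing more can be done
None
```

The fallen jar was stood up, then all four jars were dealt blue, yellow, blue, yellow, two upright in each tray; the job was handed in at about 38 s of the 72 s limit, and no verdict came back.

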